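# Clear the engraver's bench: gravers to their lanes, die blanks to their dishes

### The arm

A 7-joint arm with a two-finger parallel gripper is mounted at the origin on the work surface. World frame = base frame: x ahead of the robot, y to its left, z up, the work surface at z = 0. Lengths are in m, angles in rad, forces in N, time in s.
With the tool pointing down it reaches from about 0.4 to 0.875 m from the base axis. Payload 4.4 kg.
Tool frame: the origin (TCP) lies at the very end of the fingers, on their centre line; the grasp point (between the pads) lies 19 mm behind it; z points along the fingers, y is the direction in which the jaws open and shut (so a half turn about z gives the same grasp; the last joint's range is limited). The gripper opens to 85 mm and grips with 20 to 120 N. Pads are 22 mm wide; open, the fingers measure 114 mm over their backs; the gripper's body (76 mm by 85 mm) begins 54 mm behind the grasp point. The pads swing forward as they close: fully open they stand 13 mm farther back than shut.
Start: joints at [-1.399, 0.628, 0.038, 1.517, -0.027, 0.996, -0.02], TCP at [0.153, 0.632, 0.231] pointing down, gripper open.
Joint ranges: [-3.06, 3.06], [-0.37, 2.12], [-1.25, 1.32], [0.18, 2.47], [-1.1, 4.24], [0.23, 1.98], [-2.94, 2.94]. Speed limits (rad/s): [2.57, 2.57, 3.14, 3.14, 3.14, 3.14, 3.14].

### API

Orientations are given as a unit quaternion [x, y, z, w].
In Python, from station import status, vision, manip, models gives the robot as it stands.
- The arm moves only by the tool apply_moves, never from a script. Its argument "deltas" is a list of rows, each an object of numbers: "tx", "ty", "tz": the shift along the world's x, y, z in cm; "wx", "wy", "wz": the turn, a rotation vector about the world's x, y, z in degrees; "hand": the opening, from -1 (shut) to 1 (fully open). A call has 1 to 12 rows; each row shifts and turns the commanded pose from where the row before left it; what a row does not reach is not made up. A row lasts 1/8 s, in which the tool goes at most 62.5 mm and 10.7 degrees, less where a joint would pass 70% of its speed; a pose out of reach is approached as far as the arm can. A call with a gripper value outside its range is refused whole. The fingers move at their own pace and stop on an object; the grip force is fixed at half the most. Time passes only in rows, so rows that do not move let the fingers close. It gives the time, the measured TCP pose, the force and the opening at its end, in the units of the state.
- status.get_state(): the state, without advancing time (a new reading comes with each control period).
- vision.get_image(name): name is "scene" or "top" or "wrist"; returns (picture, depth): 400x640x3 uint8, red, green, blue; 400x640 float32, m along the optical axis (not along the pixel's ray), 0 where there is no reading.
- vision.get_calibration(name): a dict with "K" (3x3 intrinsics, pixels), "view" (4x4, takes a point from world to camera coordinates); the wrist camera has in their place "hand_eye" (4x4, takes a point from camera to tool coordinates, whose origin is the TCP and whose axes are the flange's). Camera axes: x right, y down, z forward; pixel columns grow to the right and rows downward; lengths in m; the calibration is good to about 2 mm. A picture is of the moment at which its call begins: read the wrist's pose just before it. get_calibration takes no time and is no camera call.
- manip.close_job(): hands the job in, once; it reports no verdict.
Trained networks look in the newest picture that a camera, given by its name, has taken for a name from the list of things; names that differ only in an ending like _2 or _b are one class to them, and where a whole thing is asked for, a point or a joint stands for the part that bears it (a point fixed in the world has none). Each returns a list of dicts, best first, with "conf" (0 to 1); they miss things now and then, are a little off and sometimes report something else, mostly with a low value. They report only what shows in the picture. A call takes as long as a camera call.
- models.trace(camera, name): "pixels" (400x640 bool, what is visible of it) and "position" ([row, column] in pixels, amid what is visible of it).
- models.place_of(camera, name): "position" ([row, column] in pixels: a listed point, or the origin of a listed thing).
The state is a dict: "t": time; "q": joint angles; "dq": joint speeds; "joint_torque": joint torques, N m; "ee_pos": TCP position; "tool_rot": TCP orientation; "ft_force": force on the tool from outside, world axes, zero at the start; "torque": the same for the moment, N m; "grip_width": opening from 0.0 (shut) to 1.0 (fully open).
Only numpy, scipy, OpenCV 4.12 (cv2) and the standard library are available. Lean on these libraries where they do the work, as an engineer would, in place of code of your own. Each camera call takes 0.05 s, during which the arm holds its last target. There are 200 camera calls.

### The job

Clear the bench: lay the long graver in the full-length lane of the graver tray and the short one in the shortened lane (either way round), the square die blank in the square tray, the bigger round blank in the bigger dish and the smaller in the smaller dish. Each must lie flat on the floor of its place, same side up as now. Leave the loupe where it stands.

Things in the scene. Friction and masses are not known exactly. Their poses are not given: they have to be found in the camera images.
- graver_long: LONG graver, loose, 130 mm overall, 60 g: dark wooden pear handle (x -65 to -9 mm), brass ferrule, 5 mm steel blade. Handle flat below, does not roll, 26 mm tall, axis 12 mm above the underside. Origin at mid-length, level with the underside; x along the tool to the blade tip, z up as it lies. Grip across the handle at x = -40 mm (27 mm wide there, near the centre of mass).
- graver_short: SHORT graver, loose, 92 mm overall, 40 g: dark wooden mushroom handle (broad cap x -46 to -17 mm, thin neck), brass ferrule, 5 mm steel blade. Cap flat below, does not roll, 26 mm tall, axis 12 mm above the underside. Origin at mid-length, level with the underside; x along the tool to the blade tip, z up as it lies. Grip across the cap at x = -31 mm (27 mm wide).
- die_square: Square steel die blank, 46 x 46 x 18 mm tall, 0.29 kg. Origin: centre of its underside; x and y square to its sides.
- die_round: The bigger round steel die blank, a disc 48 mm in diameter and 18 mm tall, 0.25 kg. Origin: centre of its underside.
- die_small: The smaller round steel die blank, a disc 30 mm in diameter and 18 mm tall, 0.10 kg. Origin: centre of its underside.
- graver_tray: Fixed wooden graver tray, 172 (x) x 132 (y) x 10 mm tall, lane floors 4 mm above the bench. Two lanes along x, 44 mm wide: the full-length lane, centred at y = +38 mm, from x = -80 to +80 mm; the shortened lane, centred at y = -38 mm, from x = -80 to +40 mm (middle x = -20), solid wood beyond. Origin: centre of its underside.
- square_tray: Fixed square wooden tray, 78 x 78 mm outside, 70 x 70 mm inside, rim 8 mm above the bench, floor 4 mm above it. Origin: centre of its underside; x and y square to its sides.
- big_dish: The bigger of two fixed round wooden dishes, 84 mm outside diameter, 76 mm inside, rim 8 mm and floor 4 mm above the bench. Origin: centre of its underside.
- small_dish: The smaller round wooden dish, fixed, 64 mm outside diameter, 56 mm inside, rim 8 mm and floor 4 mm above the bench. Origin: centre of its underside.
- loupe: Black eye loupe standing on its narrow end, 34 mm in diameter at the top, 30 mm tall, loose; not to be moved. Origin: centre of its underside.

How it is judged:
At the end, for the whole second after the job is handed in: Each thing rests flat and still on the floor of its own place (height within 4 mm, tilt under 0.12 rad): gravers and square blank within 18 mm along and 14 mm across of the middle of their lane or tray, round blanks within 16 mm of the middle of their dish (x of graver_long in the frame of graver_tray between -0.018 and 0.018 m and y of graver_long in the frame of graver_tray between 0.024 and 0.052 m and z of each of graver_long, graver_short in the frame of graver_tray below 0.008 m and linear speed of each of graver_long, graver_short, die_square, die_round, die_small below 0.02 m/s and angle between each of graver_long, graver_short, die_square, die_round, die_small's own z axis and vertical below 0.12 rad and x of graver_short in the frame of graver_tray between -0.038 and -0.002 m and y of graver_short in the frame of graver_tray between -0.052 and -0.024 m and x of die_square in the frame of square_tray between -0.018 and 0.018 m and y of die_square in the frame of square_tray between -0.014 and 0.014 m and z of die_square in the frame of square_tray below 0.008 m and horizontal distance between die_round and big_dish below 0.016 m and z of die_round in the frame of big_dish below 0.008 m and horizontal distance between die_small and small_dish below 0.016 m and z of die_small in the frame of small_dish below 0.008 m); the robot touches nothing.
It fails at once if the loupe is pushed more than 15 mm or knocked over (distance of loupe from where it was at the start of the episode above 0.015 m or angle between loupe's own z axis and vertical above 0.5 rad).
It also fails if it takes over 109 s, if anything falls off the work surface, if the arm or the gripper's body presses on something with over 40 N, if the wrist force passes 120 N, or if a joint passes its speed limit or range.

## Working session

There is one attempt and no reset: what is moved stays moved. The work goes in short steps, Python scripts to look and compute and a tool call to move; the robot and the scene stay as the last step left them, time stands still between calls to the robot, and variables do not carry over. Pictures are saved under pics/ and viewed, about 12 in all and at most 16, crops included, and the job is handed in when it is done.

Besides the shell and the picture viewer there is one more tool, called after ">>>" in YAML: its name, and indented under it one key for each argument. apply_moves: Moves the arm, as the interface text tells. Its arguments: {"type":"object","properties":{"deltas":{"type":"array","items":{"type":"object","properties":{"tx":{"type":"number"},"ty":{"type":"number"},"tz":{"type":"number"},"wx":{"type":"number"},"wy":{"type":"number"},"wz":{"type":"number"},"hand":{"type":"number"}}}}},"required":["deltas"]}

```bash
ls; mkdir -p pics; python3 - <<'E'
from station import status, vision
import cv2
s=status.get_state();print({k:s[k] for k in('t','ee_pos','tool_rot','grip_width')})
for n in('top','scene'):
    p,d=vision.get_image(n);cv2.imwrite(f'pics/{n}0.png',p[:,:,::-1]);c=vision.get_calibration(n);print(n,c)
E
```

```text
pics
{'t': 0.0, 'ee_pos': array([0.15290527, 0.6311287 , 0.23040899]), 'tool_rot': array([ 1.18586269e-01,  9.92943317e-01, -9.23861010e-04, -1.14448163e-04]), 'grip_width': 0.9964500001612454}
top {'K': array([[456.45153157,   0.        , 319.18780577],
       [  0.        , 456.45153157, 202.41751906],
       [  0.        ,   0.        ,   1.        ]]), 'view': array([[-0.02559992, -0.99960833,  0.01130589,  0.01325854],
       [-0.99488927,  0.0243708 , -0.09798673,  0.5698045 ],
       [ 0.09767282, -0.01375656, -0.9951235 ,  1.10932453],
       [ 0.        ,  0.        ,  0.        ,  1.        ]])}
scene {'K': array([[379.24051062,   0.        , 319.76428885],
       [  0.        , 379.24051062, 203.0592855 ],
       [  0.        ,   0.        ,   1.        ]]), 'view': array([[ 0.90268967,  0.42968444, -0.02286122, -0.51758305],
       [ 0.21828526, -0.50306916, -0.83622542, -0.07656335],
       [-0.37081383,  0.74986179, -0.54790912,  1.04099587],
       [ 0.        ,  0.        ,  0.        ,  1.        ]])}
```

View pics/top0.png

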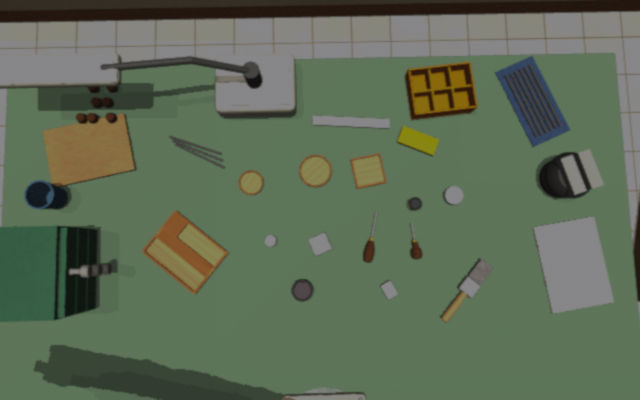

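View pics/scene0.png

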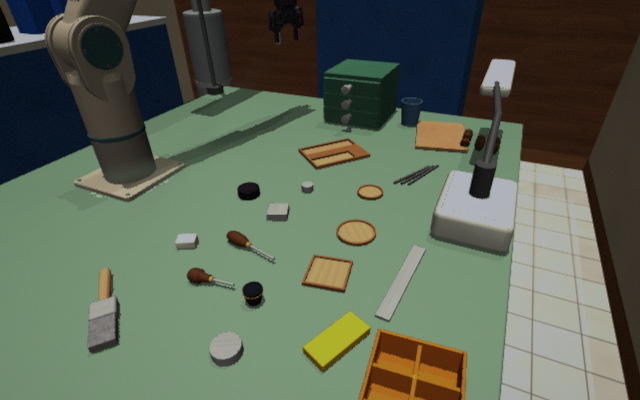

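The top view shows the long graver at about (col 370, row 235) and the short one at (415, 242). The square die is near (320, 244), the bigger round near (454, 195) and the smaller near (270, 241). The loupe is at (415, 203), the trays are at (187, 252) and (368, 171), and the dishes at (315, 171) and (251, 183). The scene view agrees. Next I'll run the networks and measure.

```bash
cat >h.py <<'E'
from station import status, vision, models
import numpy as np, cv2
from scipy.spatial.transform import Rotation as R
def cam(n,st=None):
    c=vision.get_calibration(n)
    if n!='wrist': return c['K'],np.linalg.inv(c['view'])
    T=np.eye(4);T[:3,:3]=R.from_quat(st['tool_rot']).as_matrix();T[:3,3]=st['ee_pos']
    return c['K'],T@c['hand_eye']
def ray(K,T,rc,z):            # pixel(s) [row,col] -> world point at height z
    rc=np.atleast_2d(rc);d=np.c_[rc[:,1],rc[:,0],np.ones(len(rc))]@np.linalg.inv(K).T@T[:3,:3].T
    o=T[:3,3];return o+d*((z-o[2])/d[:,2])[:,None]
H=dict(graver_long=.012,graver_short=.012,die_square=.018,die_round=.018,die_small=.018,graver_tray=.01,square_tray=.008,big_dish=.008,small_dish=.008,loupe=.03)
def measure(n,names,st=None,pic=None):
    p,dep=pic if pic is not None else vision.get_image(n);K,T=cam(n,st);out={}
    for k in names:
        for r in models.trace(n,k)[:2]:
            m=r['pixels'];rc=np.argwhere(m)
            if len(rc)<5: continue
            d=dep[m];ok=d>0
            w=ray(K,T,rc,0);o=T[:3,3]
            zc=(w-o)@T[:3,2];P=o+(w-o)*(d/zc)[:,None];P=P[ok]
            W=ray(K,T,rc,H[k])[:,:2].astype(np.float32)
            (c,s,a)=cv2.minAreaRect(W*1000)
            print(k,'conf%.2f'%r['conf'],'px',np.round(r['position']),'n',len(rc),'mean',np.round(W.mean(0),4),'rect c',np.round(c,1),'s',np.round(s,1),'a%.1f'%a,'z',np.round(np.percentile(P[:,2],[5,50,95]),4) if len(P) else None)
            out.setdefault(k,(r,W,P))
        q=models.place_of(n,k)[:2]
        for r in q: print('   place',k,'%.2f'%r['conf'],np.round(ray(K,T,r['position'],0)[0,:2],4))
    return out,p
E
python3 - <<'E'
from h import *
o,p=measure('top',list(H))
c=cv2.resize(p[140:310,130:490],None,fx=2.2,fy=2.2,interpolation=cv2.INTER_CUBIC);cv2.imwrite('pics/c1.png',c[:,:,::-1])
E
```

```text
graver_long conf0.71 px [251. 371.] n 204 mean [ 0.4497 -0.1237] rect c [ 480.4 -125.9] s [ 25.6 119.2] a84.7 z [0.0163 0.0223 0.0285]
   place graver_long 0.79 [ 0.4837 -0.1355]
   place graver_short 0.63 [ 0.4701 -0.2438]
   place graver_short 0.37 [ 0.5925 -0.3428]
die_square conf0.63 px [244. 318.] n 326 mean [0.4668 0.0005] rect c [466.7   0.6] s [44.9 45.8] a22.5 z [0.0158 0.0192 0.0232]
   place die_square 0.69 [0.4674 0.0073]
die_round conf0.85 px [193. 452.] n 305 mean [ 0.5808 -0.3384] rect c [ 581.5 -338.3] s [48.6 45.8] a88.6 z [0.007  0.0185 0.0225]
   place die_round 0.59 [ 0.5893 -0.3485]
   place die_small 0.46 [0.4714 0.1139]
graver_tray conf0.73 px [250. 184.] n 3885 mean [0.4561 0.3378] rect c [456.2 337.7] s [177.5 140.3] a49.8 z [0.0026 0.0084 0.0145]
graver_tray conf0.32 px [172. 316.] n 874 mean [0.6531 0.006 ] rect c [653.8   6. ] s [84.1 79.9] a88.6 z [0.0015 0.0062 0.0109]
   place graver_tray 0.84 [0.4654 0.3413]
square_tray conf0.83 px [172. 369.] n 994 mean [ 0.651  -0.1287] rect c [ 651.  -128.3] s [81.8 83.9] a8.7 z [0.0011 0.006  0.0112]
   place square_tray 0.93 [ 0.6526 -0.1315]
   place square_tray 0.30 [ 0.5586 -0.2421]
big_dish conf0.97 px [170. 316.] n 850 mean [0.6542 0.0063] rect c [654.2   7.3] s [81.7 80.1] a88.6 z [0.0021 0.0063 0.011 ]
   place big_dish 0.68 [0.6502 0.0097]
small_dish conf0.65 px [184. 254.] n 479 mean [0.6284 0.1707] rect c [629.6 170.7] s [61.1 59. ] a88.6 z [0.0023 0.0067 0.0115]
   place small_dish 0.72 [0.6254 0.1618]
loupe conf0.67 px [203. 414.] n 153 mean [ 0.5617 -0.2389] rect c [ 561.3 -238.4] s [32.5 32.8] a87.4 z [0.0262 0.0311 0.0348]
   place loupe 0.71 [ 0.5612 -0.2329]
   place loupe 0.16 [0.6568 0.0124]
```

View pics/c1.png

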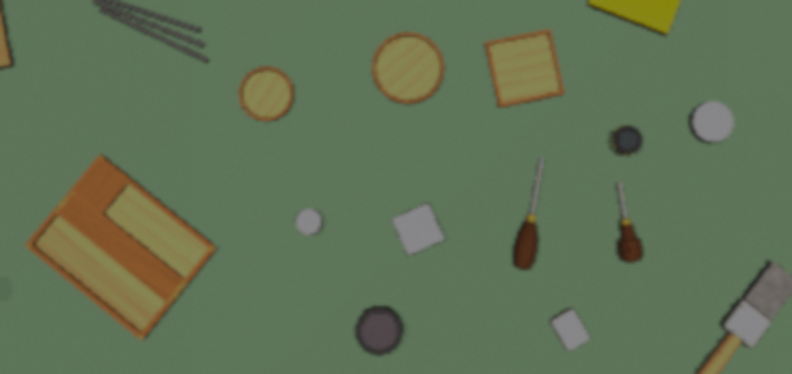

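>>> apply_moves:
  deltas:
    - {"tx":2.0,"ty":-5.4,"tz":1.5}
    - {"tx":2.3,"ty":-5.6,"tz":1}
    - {"tx":2.6,"ty":-5.6,"tz":0.5}
    - {"tx":2.6,"ty":-5.6}
    - {"tx":2.6,"ty":-5.6}
    - {"tx":2.6,"ty":-5.6}
    - {"tx":2.6,"ty":-5.6}
    - {"tx":2.6,"ty":-5.6}
    - {"tx":2.6,"ty":-5.6}
    - {"tx":2.6,"ty":-5.6}
    - {"tx":2.6,"ty":-5.6}
    - {"tx":1.5,"ty":-5.6}

```text
invalid input at $.deltas[0]: expected keys tx, ty, tz, wx, wy, wz, hand
```

>>> apply_moves:
  deltas:
    - {"ty":-5.0}
    - {"ty":-5.0}
    - {}

```text
invalid input at $.deltas[0]: expected keys tx, ty, tz, wx, wy, wz, hand
```

```bash
python3 - <<'E'
from h import *
s=status.get_state();print(s['ee_pos'],s['tool_rot'],s['dq'].max())
c=vision.get_calibration('wrist');print(c)
pic=vision.get_image('wrist')
cv2.imwrite('pics/w1.png',pic[0][:,:,::-1])
measure('wrist',['graver_long','graver_short','die_square','die_small','square_tray','big_dish','loupe','die_round'],s,pic)
E
```

```text
[0.15309654 0.63173847 0.23130594] [ 1.18646667e-01  9.92936538e-01  1.10816237e-05 -1.26443304e-05] 0.0010554151882049474
{'K': array([[337.11741631,   0.        , 322.66532313],
       [  0.        , 337.11741631, 202.13244815],
       [  0.        ,   0.        ,   1.        ]]), 'hand_eye': array([[ 3.48881054e-05, -9.64712111e-01, -2.63306933e-01,
         6.71223269e-02],
       [ 9.99999513e-01, -2.26024192e-04,  9.60614146e-04,
        -1.09787269e-03],
       [-9.86229838e-04, -2.63306838e-01,  9.64711634e-01,
        -1.42388462e-01],
       [ 0.00000000e+00,  0.00000000e+00,  0.00000000e+00,
         1.00000000e+00]])}
```

View pics/w1.png

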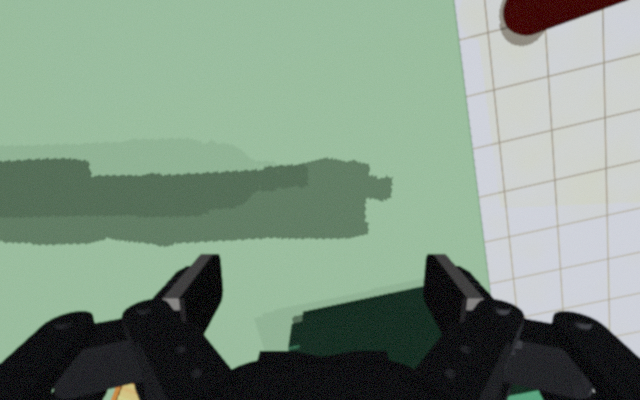

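The rows need every key, and nothing moved. The wrist view shows a dark green cabinet edge near the fingers (col 300-430, row 300-350), so I'll check its extent before moving.

```bash
python3 - <<'E'
from h import *
K,T=cam('top');p,d=vision.get_image('top')
rc=np.argwhere(d>0);uv=np.c_[rc[:,1],rc[:,0],np.ones(len(rc))]@np.linalg.inv(K).T
P=(uv*d[d>0][:,None])@T[:3,:3].T+T[:3,3]
m=(P[:,1]>.4)&(P[:,2]>.05)&(P[:,0]>.15)&(P[:,0]<.56)
Q=P[m];print(np.percentile(Q,[0.5,2,50,98,99.5],axis=0).round(3))
m=(P[:,2]>.05)&(P[:,1]<.5)&(P[:,0]>.3)&(P[:,0]<.95);Q=P[m];print(len(Q),np.percentile(Q,[1,50,99],axis=0).round(3))
E
```

```text
[[0.322 0.508 0.052]
 [0.326 0.513 0.058]
 [0.421 0.589 0.171]
 [0.516 0.68  0.175]
 [0.519 0.684 0.177]]
9150 [[ 0.572 -0.651  0.051]
 [ 0.843  0.143  0.074]
 [ 0.937  0.494  0.225]]
```

>>> apply_moves:
  deltas:
    - {"tx":2.0,"ty":-5.4,"tz":1.5,"wx":0,"wy":0,"wz":0,"hand":1}
    - {"tx":2.3,"ty":-5.6,"tz":1,"wx":0,"wy":0,"wz":0,"hand":1}
    - {"tx":2.6,"ty":-5.6,"tz":0.5,"wx":0,"wy":0,"wz":0,"hand":1}
    - {"tx":2.6,"ty":-5.6,"tz":0,"wx":0,"wy":0,"wz":0,"hand":1}
    - {"tx":2.6,"ty":-5.6,"tz":0,"wx":0,"wy":0,"wz":0,"hand":1}
    - {"tx":2.6,"ty":-5.6,"tz":0,"wx":0,"wy":0,"wz":0,"hand":1}
    - {"tx":2.6,"ty":-5.6,"tz":0,"wx":0,"wy":0,"wz":0,"hand":1}
    - {"tx":2.6,"ty":-5.6,"tz":0,"wx":0,"wy":0,"wz":0,"hand":1}
    - {"tx":2.6,"ty":-5.6,"tz":0,"wx":0,"wy":0,"wz":0,"hand":1}
    - {"tx":2.6,"ty":-5.6,"tz":0,"wx":0,"wy":0,"wz":0,"hand":1}
    - {"tx":2.6,"ty":-5.6,"tz":0,"wx":0,"wy":0,"wz":0,"hand":1}
    - {"tx":1.5,"ty":-5.6,"tz":0,"wx":0,"wy":0,"wz":0,"hand":1}

```text
t: 3.55
ee_pos: [0.4465, -0.0402, 0.2617]
tool_rot: [0.119, 0.993, 0.0, 0.001]
ft_force: [0.3, 0.2, -0.2]
grip_width: 0.999
```

>>> apply_moves:
  deltas:
    - {"tx":2,"ty":-5,"tz":0,"wx":0,"wy":0,"wz":0,"hand":1}
    - {"tx":2,"ty":-5,"tz":0,"wx":0,"wy":0,"wz":0,"hand":1}
    - {"tx":2,"ty":-2,"tz":0,"wx":0,"wy":0,"wz":0,"hand":1}
    - {"tx":0,"ty":0,"tz":0,"wx":0,"wy":0,"wz":0,"hand":1}
    - {"tx":0,"ty":0,"tz":0,"wx":0,"wy":0,"wz":0,"hand":1}

```text
t: 4.18
ee_pos: [0.5045, -0.1573, 0.2611]
tool_rot: [0.118, 0.993, 0.0, -0.001]
ft_force: [-0.5, 0.5, -0.4]
grip_width: 1.0
```

```bash
python3 - <<'E'
from h import *
s=status.get_state();print(s['t'],s['ee_pos'],s['tool_rot'],abs(s['dq']).max())
pic=vision.get_image('wrist')
cv2.imwrite('pics/w2.png',pic[0][:,:,::-1])
measure('wrist',['graver_long','graver_short','die_square','die_small','loupe','die_round'],s,pic)
E
```

```text
4.175 [ 0.50447147 -0.15728763  0.26108999] [ 1.18235597e-01  9.92985300e-01  4.13975225e-04 -6.05824401e-04] 0.0144905865410771
graver_long conf0.70 px [117. 340.] n 1269 mean [ 0.4526 -0.1267] rect c [ 481.2 -133.2] s [ 25.9 127.7] a77.6 z [0.013  0.0209 0.0253]
   place graver_long 0.83 [ 0.4832 -0.134 ]
graver_short conf0.62 px [139. 240.] n 889 mean [ 0.4511 -0.2421] rect c [ 468.7 -241. ] s [90.4 27.4] a5.7 z [0.0134 0.0201 0.0255]
graver_short conf0.60 px [118. 339.] n 1377 mean [ 0.4571 -0.1273] rect c [ 481.4 -132.6] s [ 27.  129.9] a77.7 z [0.0126 0.0203 0.0253]
   place graver_short 0.74 [0.4671 0.0008]
   place graver_short 0.58 [ 0.4694 -0.2406]
die_square conf0.92 px [106. 450.] n 2031 mean [ 0.4661 -0.0047] rect c [466.4  -5. ] s [48.6 50.4] a21.8 z [0.0072 0.0179 0.0193]
   place die_square 0.66 [ 4.678e-01 -4.000e-04]
die_small conf0.72 px [ 88. 560.] n 869 mean [0.4772 0.1159] rect c [476.8 115.8] s [38.5 29.9] a76.4 z [0.0032 0.0177 0.0192]
   place die_small 0.59 [0.4755 0.119 ]
loupe conf0.93 px [234. 266.] n 713 mean [ 0.5595 -0.2402] rect c [ 559.4 -240.6] s [34.5 36.3] a76.4 z [0.0171 0.0298 0.0312]
   place loupe 0.93 [ 0.5599 -0.2425]
die_round conf0.89 px [253. 186.] n 594 mean [ 0.5671 -0.3417] rect c [ 566.4 -342.2] s [25.1 53.7] a14.8 z [0.0039 0.0173 0.0189]
   place die_round 0.69 [ 0.5805 -0.3455]
```

View pics/w2.png

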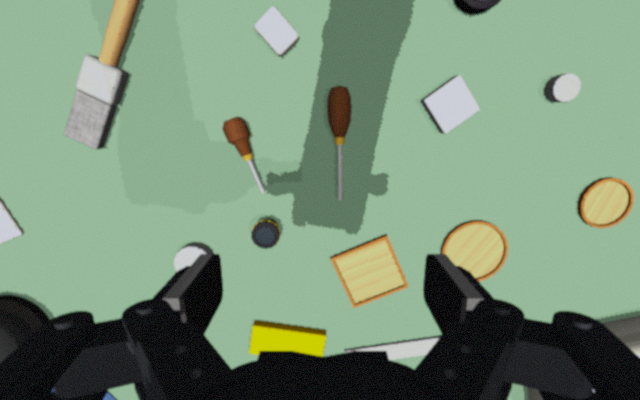

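The wrist view shows the long graver at (col 340, row 140) with its blade down, and the short one at (245, 155). The square die is at (450, 103) and the small die at (563, 88). The square tray and big dish also show. Positions agree with the top view to about 5 mm. Now gripping the long graver.

>>> apply_moves:
  deltas:
    - {"tx":-2,"ty":1.1,"tz":-4,"wx":0,"wy":0,"wz":1.2,"hand":0.2}
    - {"tx":-2,"ty":1.1,"tz":-5,"wx":0,"wy":0,"wz":0,"hand":0.2}
    - {"tx":-2.2,"ty":1.1,"tz":-5,"wx":0,"wy":0,"wz":0,"hand":0.2}
    - {"tx":0,"ty":0,"tz":-5,"wx":0,"wy":0,"wz":0,"hand":0.2}
    - {"tx":0,"ty":0,"tz":-4,"wx":0,"wy":0,"wz":0,"hand":0.2}
    - {"tx":0,"ty":0,"tz":-2.4,"wx":0,"wy":0,"wz":0,"hand":0.2}
    - {"tx":0,"ty":0,"tz":0,"wx":0,"wy":0,"wz":0,"hand":0.2}
    - {"tx":0,"ty":0,"tz":0,"wx":0,"wy":0,"wz":0,"hand":-1}
    - {"tx":0,"ty":0,"tz":0,"wx":0,"wy":0,"wz":0,"hand":-1}
    - {"tx":0,"ty":0,"tz":0,"wx":0,"wy":0,"wz":0,"hand":-1}
    - {"tx":0,"ty":0,"tz":0,"wx":0,"wy":0,"wz":0,"hand":-1}

```text
t: 6.2
ee_pos: [0.4419, -0.1233, 0.0187]
tool_rot: [0.109, 0.994, 0.003, -0.002]
ft_force: [-1.7, 0.3, 7.1]
grip_width: 0.293
```

It stopped 12 mm high because the row was truncated, so I'll reopen, lower and regrip.

>>> apply_moves:
  deltas:
    - {"tx":0,"ty":0,"tz":0,"wx":0,"wy":0,"wz":0,"hand":0.2}
    - {"tx":0,"ty":0,"tz":0,"wx":0,"wy":0,"wz":0,"hand":0.2}
    - {"tx":0,"ty":0,"tz":-1.1,"wx":0,"wy":0,"wz":0,"hand":0.2}
    - {"tx":0,"ty":0,"tz":0,"wx":0,"wy":0,"wz":0,"hand":0.2}

```text
t: 6.7
ee_pos: [0.4407, -0.1229, 0.0062]
tool_rot: [0.109, 0.994, 0.003, -0.004]
ft_force: [0.6, 0.2, -0.4]
grip_width: 0.603
```

>>> apply_moves:
  deltas:
    - {"tx":0,"ty":0,"tz":0.1,"wx":0,"wy":0,"wz":0,"hand":-1}
    - {"tx":0,"ty":0,"tz":0,"wx":0,"wy":0,"wz":0,"hand":-1}
    - {"tx":0,"ty":0,"tz":0,"wx":0,"wy":0,"wz":0,"hand":-1}
    - {"tx":0,"ty":0,"tz":0,"wx":0,"wy":0,"wz":0,"hand":-1}
    - {"tx":0,"ty":0,"tz":1,"wx":0,"wy":0,"wz":0,"hand":-1}
    - {"tx":0,"ty":0,"tz":3,"wx":0,"wy":0,"wz":0,"hand":-1}
    - {"tx":0,"ty":0,"tz":4,"wx":0,"wy":0,"wz":0,"hand":-1}
    - {"tx":0,"ty":0,"tz":4,"wx":0,"wy":0,"wz":0,"hand":-1}

```text
t: 7.7
ee_pos: [0.4409, -0.123, 0.1292]
tool_rot: [0.109, 0.994, 0.003, -0.004]
ft_force: [0.7, -1.0, -0.1]
grip_width: 0.298
```

>>> apply_moves:
  deltas:
    - {"tx":0,"ty":5,"tz":2,"wx":0,"wy":0,"wz":0,"hand":-1}
    - {"tx":0,"ty":5,"tz":2,"wx":0,"wy":0,"wz":9,"hand":-1}
    - {"tx":0,"ty":5,"tz":2,"wx":0,"wy":0,"wz":9,"hand":-1}
    - {"tx":0,"ty":5,"tz":2,"wx":0,"wy":0,"wz":9,"hand":-1}
    - {"tx":-0.5,"ty":5,"tz":1,"wx":0,"wy":0,"wz":9,"hand":-1}
    - {"tx":-0.5,"ty":5,"tz":0,"wx":0,"wy":0,"wz":9,"hand":-1}
    - {"tx":-1,"ty":5,"tz":0,"wx":0,"wy":0,"wz":9,"hand":-1}
    - {"tx":-1,"ty":5,"tz":0,"wx":0,"wy":0,"wz":8.5,"hand":-1}
    - {"tx":-1,"ty":4,"tz":0,"wx":0,"wy":0,"wz":0,"hand":-1}
    - {"tx":0,"ty":0,"tz":0,"wx":0,"wy":0,"wz":0,"hand":-1}
    - {"tx":0,"ty":0,"tz":0,"wx":0,"wy":0,"wz":0,"hand":-1}

```text
t: 9.07
ee_pos: [0.4012, 0.3158, 0.2178]
tool_rot: [-0.423, 0.906, 0.0, -0.005]
ft_force: [0.6, -0.7, -0.3]
grip_width: 0.298
```

```bash
python3 - <<'E'
from h import *
s=status.get_state();print(s['t'],s['ee_pos'],s['tool_rot'],s['q'].round(2))
pic=vision.get_image('wrist')
cv2.imwrite('pics/w3.png',pic[0][:,:,::-1])
o,p=measure('wrist',['graver_tray','graver_long','small_dish','die_small'],s,pic)
# image -> tray corners at z=.01 by orange border (save rectified view)
K,T=cam('wrist',s)
w=np.linalg.inv(T)
xs=np.linspace(.33,.60,540)[::-1];ys=np.linspace(.18,.48,600)[::-1]
Y,X=np.meshgrid(ys,xs);q=np.stack([X,Y,0*X+.01,0*X+1],-1)@w.T
u=(q[...,:2]/q[...,2:3])*K[0,0]+K[:2,2]
r=cv2.remap(pic[0],u.astype(np.float32),None,cv2.INTER_LINEAR);cv2.imwrite('pics/r3.png',r[:,:,::-1])
E
```

```text
9.075 [0.40122438 0.31579514 0.21783212] [-4.22597645e-01  9.06305719e-01  2.84444564e-04 -4.59269816e-03] [-0.98  0.48  0.38  1.92 -0.24  0.8   1.98]
graver_tray conf0.84 px [190. 278.] n 11728 mean [0.4401 0.3049] rect c [451.3 330.3] s [159.8 132.2] a50.4 z [0.0029 0.0048 0.0108]
graver_tray conf0.40 px [210.  77.] n 2869 mean [0.6229 0.1706] rect c [623.3 171.1] s [63.5 67.1] a88.8 z [0.0024 0.0043 0.0082]
   place graver_tray 0.80 [0.4576 0.3364]
graver_long conf0.75 px [273. 326.] n 6321 mean [0.4723 0.4018] rect c [483.  414.7] s [182.9  65. ] a50.3 z [0.2239 0.2314 0.2348]
   place graver_long 0.89 [0.5214 0.4596]
small_dish conf0.72 px [273. 323.] n 6391 mean [0.4732 0.403 ] rect c [484.5 416.2] s [185.2  66.5] a51.2 z [0.2237 0.2313 0.2348]
small_dish conf0.65 px [210.  76.] n 2735 mean [0.6242 0.17  ] rect c [624.1 170.5] s [61.6 66.9] a65.4 z [0.0029 0.0043 0.0082]
   place small_dish 0.91 [0.6271 0.1722]
die_small conf0.74 px [ 75. 134.] n 1044 mean [0.4753 0.1249] rect c [475.2 125.2] s [29.6 36. ] a41.0 z [0.0034 0.0173 0.0188]
   place die_small 0.89 [0.4802 0.1196]
```

View pics/w3.png

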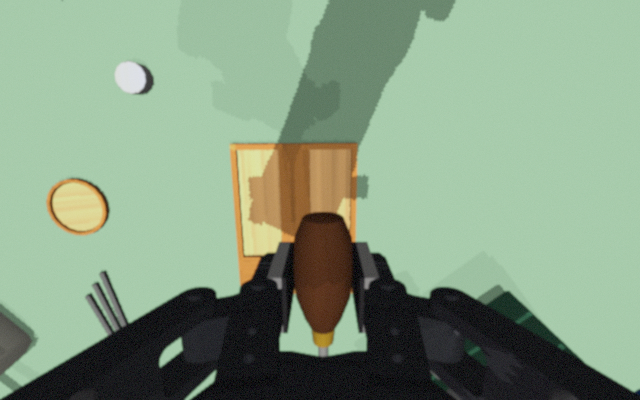

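View pics/r3.png

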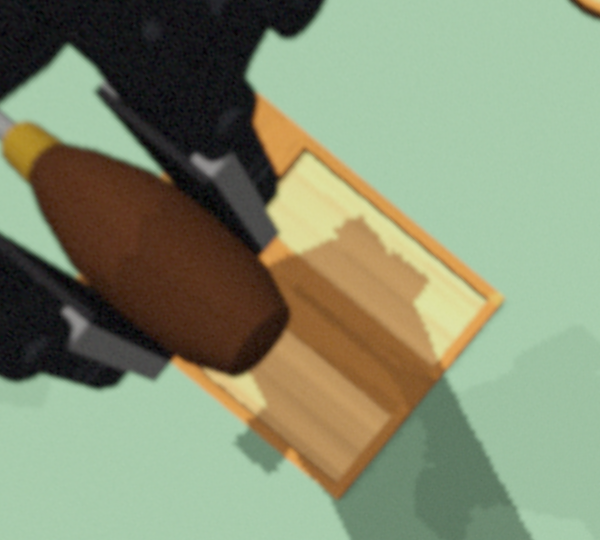

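The wrist view and the rectified crop show the graver held level and in line with the tray. The tray's end corners are at crop (503, 298) and (338, 497), which gives its centre at (0.456, 0.3365) and its x axis at 50.3°. That matches the top view. Now lowering.

>>> apply_moves:
  deltas:
    - {"tx":0,"ty":0.6,"tz":-4,"wx":0,"wy":0,"wz":0,"hand":-1}
    - {"tx":-0.1,"ty":0.6,"tz":-4,"wx":0,"wy":0,"wz":0,"hand":-1}
    - {"tx":0,"ty":0.1,"tz":-4,"wx":0,"wy":0,"wz":0,"hand":-1}
    - {"tx":0,"ty":0,"tz":-4,"wx":0,"wy":0,"wz":0,"hand":-1}
    - {"tx":0,"ty":0,"tz":-2.5,"wx":0,"wy":0,"wz":0,"hand":-1}
    - {"tx":0,"ty":0,"tz":0,"wx":0,"wy":0,"wz":0,"hand":-1}
    - {"tx":0,"ty":0,"tz":0,"wx":0,"wy":0,"wz":0,"hand":-1}

```text
t: 10.4
ee_pos: [0.4009, 0.3302, 0.0334]
tool_rot: [-0.423, 0.906, 0.001, -0.004]
ft_force: [0.4, 1.0, -0.4]
grip_width: 0.302
```

>>> apply_moves:
  deltas:
    - {"tx":-0.1,"ty":-0.1,"tz":-1.4,"wx":0,"wy":0,"wz":0,"hand":-1}
    - {"tx":0,"ty":0,"tz":-0.8,"wx":0,"wy":0,"wz":0,"hand":-1}
    - {"tx":0,"ty":0,"tz":0,"wx":0,"wy":0,"wz":0,"hand":-1}
    - {"tx":0,"ty":0,"tz":0,"wx":0,"wy":0,"wz":0,"hand":-1}

```text
t: 10.9
ee_pos: [0.3991, 0.3291, 0.0122]
tool_rot: [-0.423, 0.906, 0.001, -0.004]
ft_force: [-3.2, -2.3, 17.7]
grip_width: 0.299
```

>>> apply_moves:
  deltas:
    - {"tx":0,"ty":0,"tz":0.1,"wx":0,"wy":0,"wz":0,"hand":0.1}
    - {"tx":0,"ty":0,"tz":0,"wx":0,"wy":0,"wz":0,"hand":0.1}
    - {"tx":0,"ty":0,"tz":1,"wx":0,"wy":0,"wz":0,"hand":0.1}
    - {"tx":0,"ty":0,"tz":4,"wx":0,"wy":0,"wz":0,"hand":0.1}
    - {"tx":0,"ty":0,"tz":5,"wx":0,"wy":0,"wz":0,"hand":0.1}
    - {"tx":0,"ty":-2,"tz":5,"wx":0,"wy":0,"wz":0,"hand":0.1}
    - {"tx":0,"ty":-2,"tz":3,"wx":0,"wy":0,"wz":0,"hand":0.1}
    - {"tx":0,"ty":0,"tz":0,"wx":0,"wy":0,"wz":0,"hand":0.1}

```text
t: 11.9
ee_pos: [0.4005, 0.2883, 0.1942]
tool_rot: [-0.422, 0.907, 0.001, -0.002]
ft_force: [0.8, 0.1, 0.7]
grip_width: 0.549
```

```bash
python3 - <<'E'
from h import *
s=status.get_state();print(s['t'],s['ee_pos'],s['tool_rot'],s['grip_width'])
pic=vision.get_image('wrist')
cv2.imwrite('pics/w4.png',pic[0][:,:,::-1])
measure('wrist',['graver_long'],s,pic)
measure('top',['graver_long'])
E
```

```text
11.9 [0.40052772 0.28828166 0.19418616] [-0.42184161  0.90666591  0.00142942 -0.00213101] 0.5493117648462699
graver_long conf0.74 px [220. 349.] n 1498 mean [0.4078 0.3399] rect c [425.9 361.7] s [130.8  26.2] a50.5 z [0.0173 0.0251 0.0294]
   place graver_long 0.89 [0.4265 0.3625]
graver_long conf0.55 px [278. 193.] n 60 mean [0.3901 0.3232] rect c [403.5 345.6] s [72.5 22. ] a58.5 z [0.0209 0.0279 0.033 ]
   place graver_long 0.47 [0.4261 0.3577]
```

View pics/w4.png

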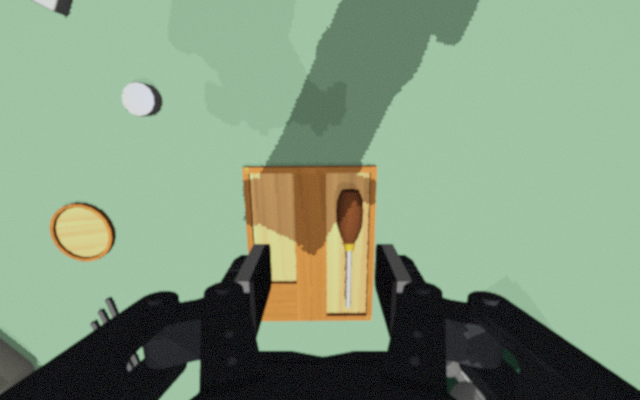

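The long graver lies flat in the full lane: its fitted centre is (0.426, 0.362) and the target was (0.427, 0.361). In the image it is at (349, 245). Next is the short graver.

>>> apply_moves:
  deltas:
    - {"tx":1,"ty":-5,"tz":0,"wx":0,"wy":0,"wz":0,"hand":0.2}
    - {"tx":1,"ty":-5,"tz":0,"wx":0,"wy":0,"wz":-6,"hand":0.2}
    - {"tx":1,"ty":-5,"tz":0,"wx":0,"wy":0,"wz":-6,"hand":0.2}
    - {"tx":0.8,"ty":-5,"tz":0,"wx":0,"wy":0,"wz":-6,"hand":0.2}
    - {"tx":0,"ty":-5.4,"tz":0,"wx":0,"wy":0,"wz":-6,"hand":0.2}
    - {"tx":0,"ty":-5.4,"tz":0,"wx":0,"wy":0,"wz":-6,"hand":0.2}
    - {"tx":0,"ty":-5.4,"tz":0,"wx":0,"wy":0,"wz":-6,"hand":0.2}
    - {"tx":0,"ty":-5.4,"tz":0,"wx":0,"wy":0,"wz":-6,"hand":0.2}
    - {"tx":0,"ty":-5.4,"tz":-1,"wx":0,"wy":0,"wz":-1.5,"hand":0.2}
    - {"tx":0,"ty":-5.4,"tz":-2,"wx":0,"wy":0,"wz":0,"hand":0.2}
    - {"tx":0,"ty":0,"tz":-3,"wx":0,"wy":0,"wz":0,"hand":0.2}
    - {"tx":0,"ty":0,"tz":0,"wx":0,"wy":0,"wz":0,"hand":0.2}

```text
t: 13.7
ee_pos: [0.4354, -0.2343, 0.1293]
tool_rot: [-0.056, 0.998, 0.004, -0.006]
ft_force: [-0.2, 0.4, 1.4]
grip_width: 0.599
```

```bash
python3 - <<'E'
from h import *
s=status.get_state();print(s['t'],s['ee_pos'],s['tool_rot'],s['grip_width'])
pic=vision.get_image('wrist')
measure('wrist',['graver_short','loupe'],s,pic)
E
```

```text
13.7 [ 0.43539539 -0.23428185  0.12930277] [-0.05648722  0.99837457  0.00400518 -0.00643168] 0.5986440546465855
   place graver_short 0.78 [ 0.4689 -0.2421]
loupe conf0.76 px [337. 297.] n 1131 mean [ 0.5496 -0.242 ] rect c [ 547.7 -241.7] s [33.5 33.8] a87.9 z [0.007  0.0295 0.031 ]
   place loupe 0.76 [ 0.5608 -0.2431]
```

>>> apply_moves:
  deltas:
    - {"tx":0.3,"ty":-0.5,"tz":-3,"wx":0,"wy":0,"wz":0,"hand":0.2}
    - {"tx":0,"ty":-0.5,"tz":-3,"wx":0,"wy":0,"wz":0,"hand":0.2}
    - {"tx":0,"ty":0,"tz":-3,"wx":0,"wy":0,"wz":0,"hand":0.2}
    - {"tx":0,"ty":0,"tz":-2,"wx":0,"wy":0,"wz":0,"hand":0.2}
    - {"tx":0,"ty":0,"tz":-0.8,"wx":0,"wy":0,"wz":0,"hand":0.2}
    - {"tx":0,"ty":0,"tz":0,"wx":0,"wy":0,"wz":0,"hand":0.2}
    - {"tx":0,"ty":0,"tz":0,"wx":0,"wy":0,"wz":0,"hand":0.2}

```text
t: 14.82
ee_pos: [0.4409, -0.2453, 0.0146]
tool_rot: [-0.057, 0.998, 0.002, -0.003]
ft_force: [-0.2, 0.5, 0.5]
grip_width: 0.6
```

>>> apply_moves:
  deltas:
    - {"tx":-0.2,"ty":0,"tz":-0.7,"wx":0,"wy":0,"wz":0,"hand":0.2}
    - {"tx":0,"ty":0,"tz":0,"wx":0,"wy":0,"wz":0,"hand":0.2}
    - {"tx":0,"ty":0,"tz":0,"wx":0,"wy":0,"wz":0,"hand":-1}
    - {"tx":0,"ty":0,"tz":0,"wx":0,"wy":0,"wz":0,"hand":-1}
    - {"tx":0,"ty":0,"tz":0,"wx":0,"wy":0,"wz":0,"hand":-1}
    - {"tx":0,"ty":0,"tz":0,"wx":0,"wy":0,"wz":0,"hand":-1}
    - {"tx":0,"ty":0,"tz":1,"wx":0,"wy":0,"wz":0,"hand":-1}
    - {"tx":0,"ty":0,"tz":3,"wx":0,"wy":0,"wz":0,"hand":-1}
    - {"tx":0,"ty":0,"tz":4,"wx":0,"wy":0,"wz":0,"hand":-1}
    - {"tx":0,"ty":0,"tz":4,"wx":0,"wy":0,"wz":0,"hand":-1}

```text
t: 16.08
ee_pos: [0.438, -0.2449, 0.1281]
tool_rot: [-0.057, 0.998, 0.002, -0.004]
ft_force: [0.2, -0.1, -0.8]
grip_width: 0.297
```

>>> apply_moves:
  deltas:
    - {"tx":0,"ty":5,"tz":0,"wx":0,"wy":0,"wz":0,"hand":-1}
    - {"tx":0,"ty":5,"tz":0,"wx":0,"wy":0,"wz":6,"hand":-1}
    - {"tx":0,"ty":5,"tz":0,"wx":0,"wy":0,"wz":6,"hand":-1}
    - {"tx":0,"ty":5,"tz":0,"wx":0,"wy":0,"wz":6,"hand":-1}
    - {"tx":0,"ty":5.4,"tz":0,"wx":0,"wy":0,"wz":6,"hand":-1}
    - {"tx":0,"ty":5.4,"tz":0,"wx":0,"wy":0,"wz":6,"hand":-1}
    - {"tx":0,"ty":5.4,"tz":0,"wx":0,"wy":0,"wz":6,"hand":-1}
    - {"tx":0.5,"ty":5.4,"tz":0,"wx":0,"wy":0,"wz":6,"hand":-1}
    - {"tx":0.5,"ty":5.4,"tz":-1,"wx":0,"wy":0,"wz":1.5,"hand":-1}
    - {"tx":0.5,"ty":5.2,"tz":-2,"wx":0,"wy":0,"wz":0,"hand":-1}
    - {"tx":0,"ty":0,"tz":-2,"wx":0,"wy":0,"wz":0,"hand":-1}
    - {"tx":0,"ty":0,"tz":0,"wx":0,"wy":0,"wz":0,"hand":-1}

```text
t: 17.58
ee_pos: [0.4519, 0.2767, 0.0757]
tool_rot: [-0.423, 0.906, 0.001, -0.006]
ft_force: [-0.0, -0.2, -0.8]
grip_width: 0.305
```

>>> apply_moves:
  deltas:
    - {"tx":0.1,"ty":-0.3,"tz":-3,"wx":0,"wy":0,"wz":0,"hand":-1}
    - {"tx":0,"ty":0,"tz":-2,"wx":0,"wy":0,"wz":0,"hand":-1}
    - {"tx":0,"ty":0,"tz":-0.8,"wx":0,"wy":0,"wz":0,"hand":-1}
    - {"tx":0,"ty":0,"tz":0,"wx":0,"wy":0,"wz":0,"hand":-1}
    - {"tx":0,"ty":0,"tz":0,"wx":0,"wy":0,"wz":0,"hand":-1}

```text
t: 18.2
ee_pos: [0.4549, 0.274, 0.0196]
tool_rot: [-0.423, 0.906, 0.001, -0.004]
ft_force: [0.7, -0.4, -1.0]
grip_width: 0.3
```

>>> apply_moves:
  deltas:
    - {"tx":-0.2,"ty":-0.1,"tz":-0.4,"wx":0,"wy":0,"wz":0,"hand":-1}
    - {"tx":0,"ty":0,"tz":-0.4,"wx":0,"wy":0,"wz":0,"hand":-1}
    - {"tx":0,"ty":0,"tz":0,"wx":0,"wy":0,"wz":0,"hand":-1}
    - {"tx":0,"ty":0,"tz":0,"wx":0,"wy":0,"wz":0,"hand":0.1}
    - {"tx":0,"ty":0,"tz":0,"wx":0,"wy":0,"wz":0,"hand":0.1}
    - {"tx":0,"ty":0,"tz":1,"wx":0,"wy":0,"wz":0,"hand":0.1}
    - {"tx":0,"ty":0,"tz":4,"wx":0,"wy":0,"wz":0,"hand":0.2}
    - {"tx":0,"ty":0,"tz":5,"wx":0,"wy":0,"wz":0,"hand":0.4}
    - {"tx":0,"ty":-4,"tz":3,"wx":0,"wy":0,"wz":0,"hand":0.4}
    - {"tx":0,"ty":-4,"tz":0,"wx":0,"wy":0,"wz":0,"hand":0.4}
    - {"tx":0,"ty":0,"tz":0,"wx":0,"wy":0,"wz":0,"hand":0.4}

```text
t: 19.58
ee_pos: [0.4524, 0.1896, 0.1419]
tool_rot: [-0.42, 0.907, 0.0, -0.004]
ft_force: [-0.3, 0.2, -0.3]
grip_width: 0.699
```

```bash
python3 - <<'E'
from h import *
s=status.get_state();print(s['t'],s['ee_pos'],s['tool_rot'],s['grip_width'])
pic=vision.get_image('wrist')
cv2.imwrite('pics/w5.png',pic[0][:,:,::-1])
measure('wrist',['graver_short','graver_long','die_small','die_square','small_dish','big_dish'],s,pic)
E
```

```text
19.575 [0.45243433 0.18959756 0.14190528] [-4.20367962e-01  9.07344245e-01  4.04028202e-04 -4.12739092e-03] 0.6991061881788939
graver_short conf0.73 px [279. 383.] n 1243 mean [0.4645 0.2854] rect c [474.7 295.7] s [96.4 20.1] a51.4 z [0.0144 0.0228 0.0298]
graver_short conf0.23 px [255. 409.] n 10114 mean [0.4389 0.3009] rect c [454.3 332.4] s [176.4 134. ] a50.2 z [0.0028 0.005  0.011 ]
   place graver_short 0.63 [0.4711 0.2989]
graver_long conf0.88 px [276. 472.] n 1565 mean [0.4004 0.3349] rect c [421.6 365.8] s [134.4  29.4] a55.5 z [0.0155 0.0258 0.0294]
die_small conf0.80 px [154. 240.] n 1267 mean [0.4763 0.1219] rect c [476.3 121.6] s [29.8 31.8] a49.7 z [0.002  0.0176 0.0189]
   place die_small 0.73 [0.4821 0.1182]
die_square conf0.86 px [ 22. 143.] n 3750 mean [0.4688 0.0073] rect c [465.8   2.1] s [44.6 54.3] a23.4 z [0.004  0.0174 0.0188]
   place die_square 0.62 [ 0.4675 -0.0007]
   place die_square 0.60 [0.6515 0.005 ]
small_dish conf0.60 px [152. 242.] n 1166 mean [0.4787 0.1212] rect c [478.9 121.3] s [28.5 32.7] a49.7 z [0.0102 0.0177 0.0189]
   place small_dish 0.69 [0.6261 0.1689]
big_dish conf0.67 px [185.  25.] n 3976 mean [0.6373 0.0208] rect c [637.1  25. ] s [84.2 42.2] a35.9 z [0.0024 0.0041 0.0079]
   place big_dish 0.91 [0.6521 0.0049]
```

View pics/w5.png

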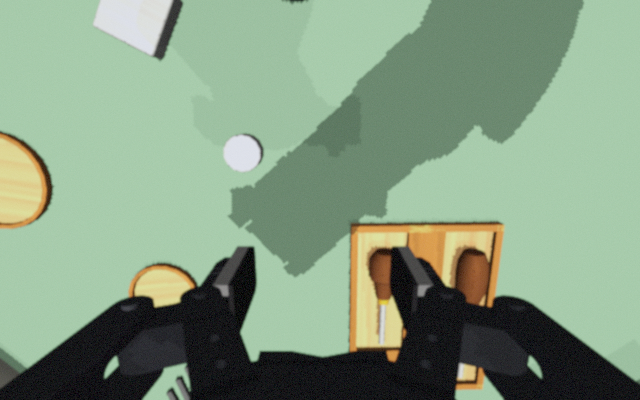

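The short graver lies in the shortened lane at (0.4745, 0.296); the target was (0.472, 0.297). In the image it is at (383, 285). Next is the small die, near (0.478, 0.120).

>>> apply_moves:
  deltas:
    - {"tx":1.2,"ty":-3.5,"tz":-2,"wx":0,"wy":0,"wz":0,"hand":0.4}
    - {"tx":1.2,"ty":-3.5,"tz":-3,"wx":0,"wy":0,"wz":0,"hand":0.4}
    - {"tx":0,"ty":0,"tz":-3,"wx":0,"wy":0,"wz":0,"hand":0.4}
    - {"tx":0,"ty":0,"tz":-2,"wx":0,"wy":0,"wz":0,"hand":0.4}
    - {"tx":0,"ty":0,"tz":-1.5,"wx":0,"wy":0,"wz":0,"hand":0.4}
    - {"tx":0,"ty":0,"tz":0,"wx":0,"wy":0,"wz":0,"hand":0.4}
    - {"tx":0,"ty":0,"tz":0,"wx":0,"wy":0,"wz":0,"hand":0.4}

```text
t: 21.1
ee_pos: [0.4766, 0.1231, 0.0261]
tool_rot: [-0.423, 0.906, 0.001, -0.004]
ft_force: [0.4, -0.5, -0.6]
grip_width: 0.7
```

```bash
python3 - <<'E'
from h import *
s=status.get_state();print(s['t'],s['ee_pos'],s['tool_rot'],s['grip_width'])
pic=vision.get_image('wrist');cv2.imwrite('pics/w6.png',pic[0][:,:,::-1])
o,_=measure('wrist',['die_small'],s,pic)
for k,(r,W,P) in o.items():
    Q=P[P[:,2]>.0165];print(Q[:,:2].mean(0),cv2.minEnclosingCircle((Q[:,:2]*1000).astype(np.float32)))
E
```

```text
21.1 [0.47664599 0.12310278 0.02614724] [-4.23016406e-01  9.06113128e-01  7.74399489e-04 -3.93943077e-03] 0.6997016515941749
die_small conf0.85 px [248. 318.] n 3126 mean [0.4761 0.119 ] rect c [476.2 118.8] s [33.6 28.6] a49.9 z [0.0069 0.0177 0.0187]
   place die_small 0.73 [0.4792 0.1193]
[0.47761521 0.12073024] ((477.8202209472656, 120.95626068115234), 14.902055740356445)
```

>>> apply_moves:
  deltas:
    - {"tx":0.1,"ty":-0.2,"tz":-1.4,"wx":0,"wy":0,"wz":0,"hand":0.4}
    - {"tx":0,"ty":0,"tz":-0.7,"wx":0,"wy":0,"wz":0,"hand":0.4}
    - {"tx":0,"ty":0,"tz":0,"wx":0,"wy":0,"wz":0,"hand":0.4}
    - {"tx":0,"ty":0,"tz":0,"wx":0,"wy":0,"wz":0,"hand":-1}
    - {"tx":0,"ty":0,"tz":0,"wx":0,"wy":0,"wz":0,"hand":-1}
    - {"tx":0,"ty":0,"tz":0,"wx":0,"wy":0,"wz":0,"hand":-1}
    - {"tx":0,"ty":0,"tz":0,"wx":0,"wy":0,"wz":0,"hand":-1}

```text
t: 22.12
ee_pos: [0.4774, 0.1209, 0.0051]
tool_rot: [-0.423, 0.906, 0.001, -0.004]
ft_force: [-1.1, -0.3, 5.7]
grip_width: 0.323
```

>>> apply_moves:
  deltas:
    - {"tx":0,"ty":0,"tz":1,"wx":0,"wy":0,"wz":0,"hand":-1}
    - {"tx":0,"ty":0,"tz":3,"wx":0,"wy":0,"wz":0,"hand":-1}
    - {"tx":3,"ty":0,"tz":3,"wx":0,"wy":0,"wz":0,"hand":-1}
    - {"tx":4,"ty":2,"tz":0,"wx":0,"wy":0,"wz":0,"hand":-1}
    - {"tx":4,"ty":2,"tz":0,"wx":0,"wy":0,"wz":0,"hand":-1}
    - {"tx":4,"ty":1,"tz":0,"wx":0,"wy":0,"wz":0,"hand":-1}
    - {"tx":0,"ty":0,"tz":0,"wx":0,"wy":0,"wz":0,"hand":-1}
    - {"tx":0,"ty":0,"tz":0,"wx":0,"wy":0,"wz":0,"hand":-1}

```text
t: 23.12
ee_pos: [0.6259, 0.1706, 0.0744]
tool_rot: [-0.423, 0.906, 0.001, -0.005]
ft_force: [0.3, -0.2, -0.4]
grip_width: 0.324
```

```bash
python3 - <<'E'
from h import *
s=status.get_state();print(s['t'],s['ee_pos'],s['tool_rot'],s['grip_width'])
pic=vision.get_image('wrist');cv2.imwrite('pics/w6.png',pic[0][:,:,::-1])
o,_=measure('wrist',['die_small','small_dish','big_dish'],s,pic)
for k,(r,W,P) in o.items(): print(k,P.mean(0),cv2.minEnclosingCircle((W*1000)))
E
```

```text
23.125 [0.62593282 0.17058576 0.07437888] [-0.42282449  0.90619485  0.00107306 -0.00540305] 0.32398624235532414
die_small conf0.62 px [268. 322.] n 4091 mean [0.6456 0.1946] rect c [645.5 195. ] s [53.  41.2] a48.7 z [0.0743 0.0868 0.0879]
   place die_small 0.90 [0.645  0.1938]
small_dish conf0.64 px [209. 321.] n 5474 mean [0.6222 0.1633] rect c [622.3 164. ] s [50.6 61.7] a48.8 z [0.0032 0.0043 0.0082]
   place small_dish 0.83 [0.6255 0.1673]
big_dish conf0.80 px [ 47. 103.] n 14324 mean [0.6572 0.012 ] rect c [659.8  15.2] s [59.2 85. ] a50.1 z [0.0028 0.0041 0.0079]
   place big_dish 0.76 [0.6524 0.0049]
die_small [0.62497639 0.16929457 0.08440345] ((645.371826171875, 195.11041259765625), 26.74590301513672)
small_dish [0.62278    0.16398304 0.00487931] ((625.9578247070312, 168.48036193847656), 31.472124099731445)
big_dish [0.65844024 0.01016867 0.00449048] ((652.6306762695312, 6.142365455627441), 43.03634262084961)
```

View pics/w6.png

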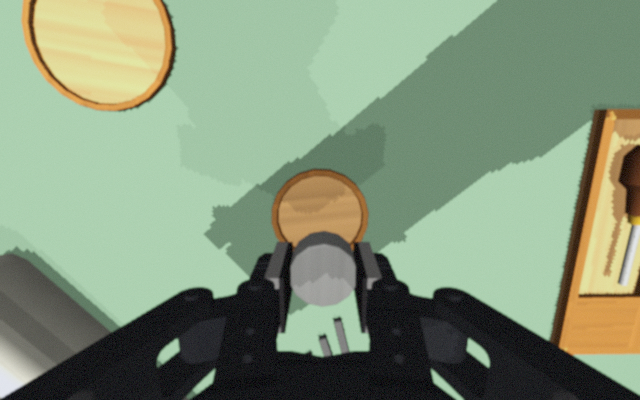

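The small die is held level at (322, 268), directly over the small dish. The dish's fitted centre is (0.626, 0.169).

>>> apply_moves:
  deltas:
    - {"tx":0,"ty":-0.1,"tz":-2.5,"wx":0,"wy":0,"wz":0,"hand":-1}
    - {"tx":0,"ty":0,"tz":-2,"wx":0,"wy":0,"wz":0,"hand":-1}
    - {"tx":0,"ty":0,"tz":-1,"wx":0,"wy":0,"wz":0,"hand":-1}
    - {"tx":0,"ty":0,"tz":-0.5,"wx":0,"wy":0,"wz":0,"hand":-1}
    - {"tx":0,"ty":0,"tz":0,"wx":0,"wy":0,"wz":0,"hand":-1}
    - {"tx":0,"ty":0,"tz":0,"wx":0,"wy":0,"wz":0,"hand":-1}

```text
t: 24.22
ee_pos: [0.6277, 0.17, 0.0153]
tool_rot: [-0.423, 0.906, 0.001, -0.004]
ft_force: [0.1, 0.5, -0.7]
grip_width: 0.322
```

>>> apply_moves:
  deltas:
    - {"tx":0,"ty":0,"tz":-0.5,"wx":0,"wy":0,"wz":0,"hand":-1}
    - {"tx":0,"ty":0,"tz":0,"wx":0,"wy":0,"wz":0,"hand":-1}
    - {"tx":0,"ty":0,"tz":0,"wx":0,"wy":0,"wz":0,"hand":0.1}
    - {"tx":0,"ty":0,"tz":0,"wx":0,"wy":0,"wz":0,"hand":0.1}
    - {"tx":0,"ty":0,"tz":1,"wx":0,"wy":0,"wz":0,"hand":0.1}
    - {"tx":0,"ty":0,"tz":4,"wx":0,"wy":0,"wz":0,"hand":0.8}
    - {"tx":-3,"ty":-3,"tz":4,"wx":0,"wy":0,"wz":0,"hand":0.8}
    - {"tx":-3,"ty":-3,"tz":3,"wx":0,"wy":0,"wz":-7,"hand":0.8}
    - {"tx":-3,"ty":-3,"tz":0,"wx":0,"wy":0,"wz":-7,"hand":0.8}
    - {"tx":-3,"ty":-3,"tz":0,"wx":0,"wy":0,"wz":-7,"hand":0.8}
    - {"tx":-3,"ty":-3,"tz":0,"wx":0,"wy":0,"wz":-7,"hand":0.8}
    - {"tx":-1,"ty":-2,"tz":0,"wx":0,"wy":0,"wz":0,"hand":0.8}

```text
t: 25.72
ee_pos: [0.4653, -0.0013, 0.1305]
tool_rot: [-0.19, 0.982, 0.002, -0.004]
ft_force: [0.1, -0.2, 0.0]
grip_width: 0.896
```

>>> apply_moves:
  deltas:
    - {"tx":0,"ty":0,"tz":0,"wx":0,"wy":0,"wz":0,"hand":0.8}
    - {"tx":0,"ty":0,"tz":0,"wx":0,"wy":0,"wz":0,"hand":0.8}

```text
t: 25.98
ee_pos: [0.4683, 0.0009, 0.13]
tool_rot: [-0.192, 0.981, 0.002, -0.003]
ft_force: [0.7, 0.7, 0.6]
grip_width: 0.898
```

```bash
cat >>h.py <<'E'
def look(names,zmin=.0165,f=None):
    s=status.get_state();print(s['t'],s['ee_pos'].round(4),s['tool_rot'].round(3),s['grip_width'].round(3),'jaw %.1f'%(2*np.degrees(np.arctan2(s['tool_rot'][1],s['tool_rot'][0]))-90))
    pic=vision.get_image('wrist')
    if f: cv2.imwrite(f'pics/{f}.png',pic[0][:,:,::-1])
    o,_=measure('wrist',names,s,pic)
    for k,(r,W,P) in o.items():
        Q=(P[P[:,2]>zmin][:,:2]*1000).astype(np.float32)
        if len(Q)>5 and k.startswith('die'): print(' top',k,Q.mean(0),cv2.minEnclosingCircle(Q),cv2.minAreaRect(Q))
        else: print(' circ',k,cv2.minEnclosingCircle(W*1000))
E
python3 - <<'E'
from h import *
look(['die_square','square_tray','big_dish'])
measure('top',['die_small','small_dish'])
E
```

```text
Traceback (most recent call last):
  File "h.py", line 30, in look
    s=status.get_state();print(s['t'],s['ee_pos'].round(4),s['tool_rot'].round(3),s['grip_width'].round(3),'jaw %.1f'%(2*np.degrees(np.arctan2(s['tool_rot'][1],s['tool_rot'][0]))-90))
                                                                                  ^^^^^^^^^^^^^^^^^^^^^
AttributeError: 'float' object has no attribute 'round'
```

```bash
sed -i "s/s\['grip_width'\].round(3)/round(s['grip_width'],3)/" h.py
python3 - <<'E'
from h import *
look(['die_square','square_tray','big_dish'])
measure('top',['die_small','small_dish'])
E
```

```text
25.975 [0.4683 0.0009 0.13  ] [-0.192  0.981  0.002 -0.003] 0.898 jaw 112.1
die_square conf0.73 px [194. 319.] n 3451 mean [ 0.4646 -0.003 ] rect c [465.3  -3.2] s [47.3 46.3] a22.0 z [0.0161 0.0178 0.0189]
   place die_square 0.70 [ 0.4673 -0.0021]
square_tray conf0.80 px [296. 106.] n 2329 mean [ 0.621  -0.1414] rect c [ 625.5 -133.8] s [40.4 79.3] a11.0 z [0.0018 0.0043 0.0082]
   place square_tray 0.57 [ 0.6497 -0.132 ]
big_dish conf0.74 px [344. 249.] n 1180 mean [ 0.6233 -0.0068] rect c [620.2  -4.1] s [30.4 52.7] a41.3 z [0.0024 0.0043 0.0082]
   place big_dish 0.85 [0.6512 0.0055]
   place big_dish 0.21 [ 0.5614 -0.2428]
 top die_square [465.73322    -2.4752948] ((465.54962158203125, -2.123960494995117), 31.09984016418457) ((466.4091796875, -2.3403148651123047), (45.41891860961914, 45.85137939453125), 22.31341552734375)
 circ square_tray ((626.161376953125, -133.74082946777344), 43.80984878540039)
 circ big_dish ((621.393310546875, -2.9581480026245117), 28.951618194580078)
die_small conf0.66 px [180. 257.] n 78 mean [0.6291 0.1719] rect c [629.4 171.8] s [25.3 21.3] a43.7 z [0.0206 0.0238 0.027 ]
   place die_small 0.60 [0.6293 0.1541]
small_dish conf0.90 px [188. 258.] n 418 mean [0.6279 0.1697] rect c [629.6 170.7] s [60.9 64.3] a89.2 z [0.002  0.0072 0.0138]
   place small_dish 0.80 [0.6262 0.1636]
   place small_dish 0.25 [0.6251 0.1598]
```

>>> apply_moves:
  deltas:
    - {"tx":-0.2,"ty":-0.3,"tz":-3,"wx":0,"wy":0,"wz":0,"hand":0.8}
    - {"tx":0,"ty":0,"tz":-3,"wx":0,"wy":0,"wz":0,"hand":0.8}
    - {"tx":0,"ty":0,"tz":-3,"wx":0,"wy":0,"wz":0,"hand":0.8}
    - {"tx":0,"ty":0,"tz":-1.5,"wx":0,"wy":0,"wz":0,"hand":0.8}
    - {"tx":0,"ty":0,"tz":-0.8,"wx":0,"wy":0,"wz":0,"hand":0.8}
    - {"tx":0,"ty":0,"tz":0,"wx":0,"wy":0,"wz":0,"hand":0.8}
    - {"tx":0,"ty":0,"tz":0,"wx":0,"wy":0,"wz":0,"hand":0.8}

```text
t: 27.45
ee_pos: [0.4657, -0.0031, 0.0172]
tool_rot: [-0.191, 0.982, 0.002, -0.004]
ft_force: [-0.1, 0.5, -0.8]
grip_width: 0.904
```

>>> apply_moves:
  deltas:
    - {"tx":0,"ty":0.1,"tz":-1,"wx":0,"wy":0,"wz":0,"hand":0.8}
    - {"tx":0,"ty":0,"tz":-0.3,"wx":0,"wy":0,"wz":0,"hand":0.8}
    - {"tx":0,"ty":0,"tz":0,"wx":0,"wy":0,"wz":0,"hand":-1}
    - {"tx":0,"ty":0,"tz":0,"wx":0,"wy":0,"wz":0,"hand":-1}
    - {"tx":0,"ty":0,"tz":0,"wx":0,"wy":0,"wz":0,"hand":-1}
    - {"tx":0,"ty":0,"tz":0,"wx":0,"wy":0,"wz":0,"hand":-1}
    - {"tx":0,"ty":0,"tz":0,"wx":0,"wy":0,"wz":0,"hand":-1}

```text
t: 28.32
ee_pos: [0.4652, -0.0022, 0.004]
tool_rot: [-0.191, 0.982, 0.002, -0.004]
ft_force: [-1.2, -0.2, 5.4]
grip_width: 0.518
```

>>> apply_moves:
  deltas:
    - {"tx":0,"ty":0,"tz":1,"wx":0,"wy":0,"wz":0,"hand":-1}
    - {"tx":0,"ty":0,"tz":3,"wx":0,"wy":0,"wz":0,"hand":-1}
    - {"tx":2,"ty":-1,"tz":3,"wx":0,"wy":0,"wz":0,"hand":-1}
    - {"tx":4,"ty":-3,"tz":3,"wx":0,"wy":0,"wz":-4,"hand":-1}
    - {"tx":4,"ty":-3,"tz":0,"wx":0,"wy":0,"wz":-4,"hand":-1}
    - {"tx":4,"ty":-3,"tz":0,"wx":0,"wy":0,"wz":-4,"hand":-1}
    - {"tx":4,"ty":-2.7,"tz":0,"wx":0,"wy":0,"wz":0,"hand":-1}
    - {"tx":0.5,"ty":0,"tz":0,"wx":0,"wy":0,"wz":0,"hand":-1}
    - {"tx":0,"ty":0,"tz":0,"wx":0,"wy":0,"wz":0,"hand":-1}
    - {"tx":0,"ty":0,"tz":0,"wx":0,"wy":0,"wz":0,"hand":-1}

```text
t: 29.58
ee_pos: [0.6489, -0.1275, 0.1033]
tool_rot: [-0.088, 0.996, 0.003, -0.005]
ft_force: [-0.8, 0.4, -2.7]
grip_width: 0.521
```

```bash
python3 - <<'E'
from h import *
look(['die_square','square_tray'],f='w7')
E
```

```text
29.575 [ 0.6489 -0.1275  0.1033] [-0.088  0.996  0.003 -0.005] 0.521 jaw 100.1
die_square conf0.72 px [270. 324.] n 11551 mean [ 0.6944 -0.1196] rect c [ 696.1 -119.3] s [88.5 80.1] a10.8 z [0.1092 0.1169 0.1179]
   place die_square 0.92 [ 0.6956 -0.1191]
square_tray conf0.65 px [186. 316.] n 6728 mean [ 0.6331 -0.1341] rect c [ 636.4 -133.4] s [51.8 78.4] a11.2 z [0.003  0.0043 0.0083]
   place square_tray 0.97 [ 0.6475 -0.1303]
 top die_square [ 646.75946 -128.81195] ((649.74267578125, -127.98424530029297), 31.516464233398438) ((649.956298828125, -128.3115692138672), (46.789669036865234, 46.019710540771484), 11.032064437866211)
 circ square_tray ((636.8041381835938, -133.60324096679688), 45.80839920043945)
```

View pics/w7.png

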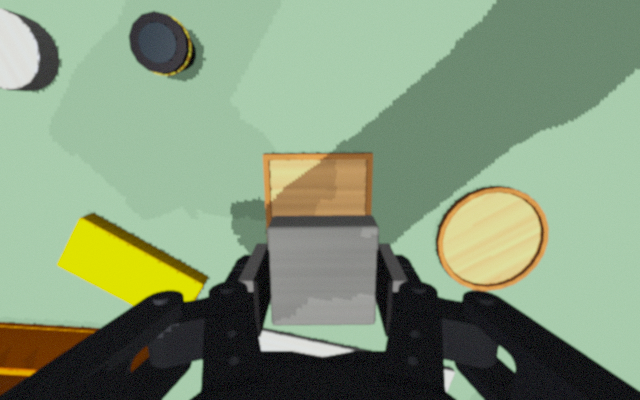

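The square die is held flat at (324, 270), in line with the tray. The tray's near edge is at row 153, which puts its centre near (0.650, -0.130). Lowering now.

>>> apply_moves:
  deltas:
    - {"tx":0,"ty":-0.2,"tz":-3,"wx":0,"wy":0,"wz":0.7,"hand":-1}
    - {"tx":0,"ty":0,"tz":-3,"wx":0,"wy":0,"wz":0,"hand":-1}
    - {"tx":0,"ty":0,"tz":-1.5,"wx":0,"wy":0,"wz":0,"hand":-1}
    - {"tx":0,"ty":0,"tz":-0.8,"wx":0,"wy":0,"wz":0,"hand":-1}
    - {"tx":0,"ty":0,"tz":0,"wx":0,"wy":0,"wz":0,"hand":-1}
    - {"tx":0,"ty":0,"tz":0,"wx":0,"wy":0,"wz":0,"hand":-1}

```text
t: 30.58
ee_pos: [0.651, -0.1314, 0.0217]
tool_rot: [-0.094, 0.996, 0.002, -0.003]
ft_force: [-0.0, 0.4, -2.9]
grip_width: 0.52
```

>>> apply_moves:
  deltas:
    - {"tx":-0.1,"ty":0.1,"tz":-0.8,"wx":0,"wy":0,"wz":0,"hand":-1}
    - {"tx":0,"ty":0,"tz":-0.5,"wx":0,"wy":0,"wz":0,"hand":-1}
    - {"tx":0,"ty":0,"tz":0,"wx":0,"wy":0,"wz":0,"hand":-1}
    - {"tx":0,"ty":0,"tz":0,"wx":0,"wy":0,"wz":0,"hand":0.4}
    - {"tx":0,"ty":0,"tz":0,"wx":0,"wy":0,"wz":0,"hand":0.4}
    - {"tx":0,"ty":0,"tz":1,"wx":0,"wy":0,"wz":0,"hand":0.4}
    - {"tx":0,"ty":0,"tz":4,"wx":0,"wy":0,"wz":0,"hand":0.8}
    - {"tx":0,"ty":0,"tz":5,"wx":0,"wy":0,"wz":0,"hand":0.8}
    - {"tx":-1,"ty":-5,"tz":2,"wx":0,"wy":0,"wz":0,"hand":0.8}
    - {"tx":-2,"ty":-5,"tz":0,"wx":0,"wy":0,"wz":0,"hand":0.8}
    - {"tx":-2,"ty":-5,"tz":0,"wx":0,"wy":0,"wz":0,"hand":0.8}
    - {"tx":-2,"ty":-5,"tz":0,"wx":0,"wy":0,"wz":0,"hand":0.8}

```text
t: 32.08
ee_pos: [0.5788, -0.3318, 0.1286]
tool_rot: [-0.094, 0.996, 0.002, -0.003]
ft_force: [0.4, 0.0, -0.1]
grip_width: 0.901
```

>>> apply_moves:
  deltas:
    - {"tx":0,"ty":0,"tz":0,"wx":0,"wy":0,"wz":0,"hand":0.8}
    - {"tx":0,"ty":0,"tz":0,"wx":0,"wy":0,"wz":0,"hand":0.8}

```text
t: 32.33
ee_pos: [0.5794, -0.3299, 0.1281]
tool_rot: [-0.093, 0.996, 0.003, -0.003]
ft_force: [-0.3, 1.3, 0.1]
grip_width: 0.899
```

```bash
python3 - <<'E'
from h import *
look(['die_round','loupe','die_square','square_tray'],f='w8')
measure('top',['die_square','square_tray'])
E
```

```text
32.325 [ 0.5794 -0.3299  0.1281] [-0.093  0.996  0.003 -0.003] 0.899 jaw 100.7
die_round conf0.67 px [197. 304.] n 3010 mean [ 0.5794 -0.3441] rect c [ 579.9 -344.8] s [48.7 47.2] a11.2 z [0.0126 0.0177 0.0189]
   place die_round 0.84 [ 0.5795 -0.3434]
loupe conf0.56 px [201. 442.] n 1761 mean [ 0.5601 -0.2445] rect c [ 560.7 -244. ] s [33.  35.8] a10.6 z [0.0242 0.03   0.0311]
loupe conf0.34 px [338. 632.] n 1016 mean [ 0.6447 -0.0569] rect c [647.5 -58.1] s [60.2 19.7] a24.4 z [0.0021 0.0046 0.0084]
   place loupe 0.87 [ 0.5602 -0.242 ]
die_square conf0.71 px [301. 531.] n 1146 mean [ 0.6321 -0.1401] rect c [ 633.2 -136.2] s [22.8 55.1] a10.5 z [0.0075 0.0192 0.0227]
   place die_square 0.96 [ 0.6529 -0.1266]
square_tray conf0.95 px [281. 531.] n 2201 mean [ 0.6202 -0.1383] rect c [ 628.3 -137. ] s [39.8 82. ] a10.5 z [0.0025 0.0047 0.0087]
square_tray conf0.67 px [199. 304.] n 2897 mean [ 0.5819 -0.3441] rect c [ 582.3 -343.3] s [48.  49.7] a73.1 z [0.0163 0.0178 0.0189]
 top die_round [ 580.3861  -343.98505] ((580.910888671875, -343.9913024902344), 23.679964065551758) ((581.10095
[... 231 characters left out ...]
437255859375), 24.019067764282227) ((633.8544921875, -134.24208068847656), (14.939005851745605, 47.423866271972656), 15.140862464904785)
 circ square_tray ((628.2518920898438, -136.73304748535156), 44.91697311401367)
die_square conf0.71 px [170. 368.] n 387 mean [ 0.6518 -0.1292] rect c [ 652.  -129.3] s [51.5 51.1] a12.8 z [0.0053 0.023  0.027 ]
die_square conf0.39 px [205. 412.] n 141 mean [ 0.5639 -0.2415] rect c [ 564.2 -241.8] s [30.1 32.5] a43.0 z [0.0272 0.031  0.0343]
   place die_square 0.74 [ 0.6516 -0.1193]
square_tray conf0.86 px [179. 371.] n 607 mean [ 0.6486 -0.1285] rect c [ 650.  -128.7] s [79.5 80.1] a10.2 z [0.0017 0.0066 0.0117]
   place square_tray 0.80 [ 0.6376 -0.1281]
```

View pics/w8.png

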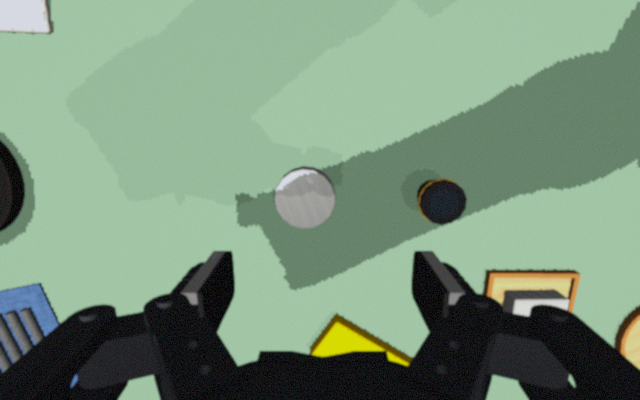

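The square die sits in its tray at (535, 305). The round die is at (305, 198), which measures (0.581, -0.344). The loupe at (442, 201) is well clear.

>>> apply_moves:
  deltas:
    - {"tx":0.1,"ty":-0.7,"tz":-2,"wx":0,"wy":0,"wz":0,"hand":0.6}
    - {"tx":0,"ty":-0.7,"tz":-3,"wx":0,"wy":0,"wz":0,"hand":0.6}
    - {"tx":0,"ty":0,"tz":-3,"wx":0,"wy":0,"wz":0,"hand":0.6}
    - {"tx":0,"ty":0,"tz":-2,"wx":0,"wy":0,"wz":0,"hand":0.6}
    - {"tx":0,"ty":0,"tz":-1,"wx":0,"wy":0,"wz":0,"hand":0.6}
    - {"tx":0,"ty":0,"tz":0,"wx":0,"wy":0,"wz":0,"hand":0.6}
    - {"tx":0,"ty":0,"tz":0,"wx":0,"wy":0,"wz":0,"hand":0.6}

```text
t: 33.9
ee_pos: [0.5809, -0.3446, 0.0186]
tool_rot: [-0.094, 0.996, 0.002, -0.003]
ft_force: [-0.7, 0.0, 0.3]
grip_width: 0.797
```

>>> apply_moves:
  deltas:
    - {"tx":0,"ty":0,"tz":-1,"wx":0,"wy":0,"wz":0,"hand":0.6}
    - {"tx":0,"ty":0,"tz":-0.4,"wx":0,"wy":0,"wz":0,"hand":0.6}
    - {"tx":0,"ty":0,"tz":0,"wx":0,"wy":0,"wz":0,"hand":-1}
    - {"tx":0,"ty":0,"tz":0,"wx":0,"wy":0,"wz":0,"hand":-1}
    - {"tx":0,"ty":0,"tz":0,"wx":0,"wy":0,"wz":0,"hand":-1}
    - {"tx":0,"ty":0,"tz":0,"wx":0,"wy":0,"wz":0,"hand":-1}
    - {"tx":0,"ty":0,"tz":0,"wx":0,"wy":0,"wz":0,"hand":-1}
    - {"tx":0,"ty":0,"tz":1,"wx":0,"wy":0,"wz":0,"hand":-1}
    - {"tx":0,"ty":0,"tz":3,"wx":0,"wy":0,"wz":0,"hand":-1}
    - {"tx":0,"ty":0,"tz":4,"wx":0,"wy":0,"wz":0,"hand":-1}
    - {"tx":2,"ty":2,"tz":3,"wx":0,"wy":0,"wz":0,"hand":-1}

```text
t: 35.28
ee_pos: [0.5982, -0.3274, 0.1159]
tool_rot: [-0.091, 0.996, 0.001, -0.004]
ft_force: [-0.1, 0.0, -2.3]
grip_width: 0.532
```

>>> apply_moves:
  deltas:
    - {"tx":1,"ty":5,"tz":0,"wx":0,"wy":0,"wz":0,"hand":-1}
    - {"tx":1,"ty":5,"tz":0,"wx":0,"wy":0,"wz":0,"hand":-1}
    - {"tx":1,"ty":5,"tz":0,"wx":0,"wy":0,"wz":0,"hand":-1}
    - {"tx":1,"ty":5,"tz":0,"wx":0,"wy":0,"wz":0,"hand":-1}
    - {"tx":1,"ty":5,"tz":0,"wx":0,"wy":0,"wz":0,"hand":-1}
    - {"tx":0,"ty":5,"tz":0,"wx":0,"wy":0,"wz":0,"hand":-1}
    - {"tx":0,"ty":3,"tz":0,"wx":0,"wy":0,"wz":0,"hand":-1}
    - {"tx":0,"ty":0,"tz":0,"wx":0,"wy":0,"wz":0,"hand":-1}
    - {"tx":0,"ty":0,"tz":0,"wx":0,"wy":0,"wz":0,"hand":-1}

```text
t: 36.4
ee_pos: [0.6501, 0.0048, 0.1139]
tool_rot: [-0.093, 0.996, 0.002, -0.004]
ft_force: [0.6, -1.4, -2.7]
grip_width: 0.538
```

```bash
python3 - <<'E'
from h import *
look(['die_round','big_dish'],zmin=.11,f='w9')
E
```

```text
36.4 [0.6501 0.0048 0.1139] [-0.093  0.996  0.002 -0.004] 0.538 jaw 100.7
die_round conf0.92 px [270. 322.] n 9954 mean [0.7015 0.0141] rect c [702.5  14.1] s [96.5 84.3] a16.0 z [0.1186 0.1277 0.1287]
   place die_round 0.58 [0.7028 0.0146]
big_dish conf0.95 px [190. 323.] n 6228 mean [0.6415 0.0022] rect c [643.4   2.9] s [64.7 82.2] a12.0 z [0.003  0.0043 0.0082]
   place big_dish 0.68 [0.6512 0.0054]
 top die_round [648.0622      3.5708055] ((651.157470703125, 4.250082969665527), 24.432209014892578) ((650.7435913085938, 4.322053909301758), (47.93271255493164, 45.87919616699219), 13.781533241271973)
 circ big_dish ((652.7521362304688, 4.434864521026611), 41.80830764770508)
```

View pics/w9.png

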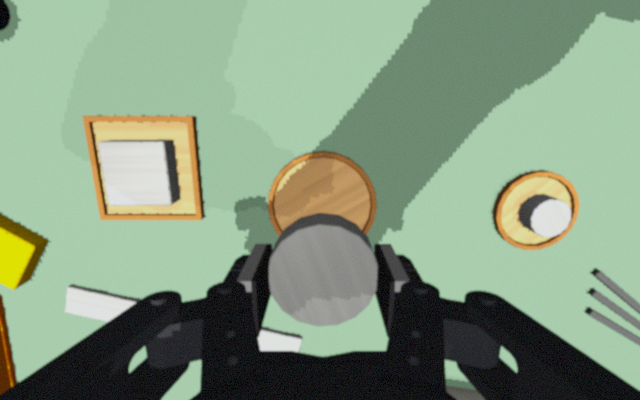

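The round die is held flat at (322, 270) over the big dish, whose fitted centre is (0.652, 0.005). The square and small dies are visible inside their places.

>>> apply_moves:
  deltas:
    - {"tx":0.1,"ty":0,"tz":-3,"wx":0,"wy":0,"wz":0,"hand":-1}
    - {"tx":0,"ty":0,"tz":-3,"wx":0,"wy":0,"wz":0,"hand":-1}
    - {"tx":0,"ty":0,"tz":-2,"wx":0,"wy":0,"wz":0,"hand":-1}
    - {"tx":0,"ty":0,"tz":-1,"wx":0,"wy":0,"wz":0,"hand":-1}
    - {"tx":0,"ty":0,"tz":0,"wx":0,"wy":0,"wz":0,"hand":-1}
    - {"tx":0,"ty":0,"tz":0,"wx":0,"wy":0,"wz":0,"hand":-1}

```text
t: 37.4
ee_pos: [0.6521, 0.0057, 0.0246]
tool_rot: [-0.094, 0.996, 0.002, -0.003]
ft_force: [0.4, -0.1, -1.7]
grip_width: 0.53
```

>>> apply_moves:
  deltas:
    - {"tx":0,"ty":0,"tz":-1,"wx":0,"wy":0,"wz":0,"hand":-1}
    - {"tx":0,"ty":0,"tz":-0.6,"wx":0,"wy":0,"wz":0,"hand":-1}
    - {"tx":0,"ty":0,"tz":0,"wx":0,"wy":0,"wz":0,"hand":-1}
    - {"tx":0,"ty":0,"tz":0,"wx":0,"wy":0,"wz":0,"hand":0.4}
    - {"tx":0,"ty":0,"tz":0,"wx":0,"wy":0,"wz":0,"hand":0.4}
    - {"tx":0,"ty":0,"tz":1,"wx":0,"wy":0,"wz":0,"hand":0.4}
    - {"tx":0,"ty":0,"tz":4,"wx":0,"wy":0,"wz":0,"hand":0.6}
    - {"tx":0,"ty":0,"tz":5,"wx":0,"wy":0,"wz":0,"hand":0.6}
    - {"tx":0,"ty":0,"tz":5,"wx":0,"wy":0,"wz":0,"hand":0.6}
    - {"tx":0,"ty":0,"tz":5,"wx":0,"wy":0,"wz":0,"hand":0.6}
    - {"tx":-4,"ty":3,"tz":2,"wx":0,"wy":0,"wz":0,"hand":0.6}
    - {"tx":-4,"ty":3,"tz":0,"wx":0,"wy":0,"wz":0,"hand":0.6}

```text
t: 38.9
ee_pos: [0.5717, 0.0659, 0.2303]
tool_rot: [-0.093, 0.996, 0.003, -0.001]
ft_force: [0.2, 0.7, -0.1]
grip_width: 0.8
```

>>> apply_moves:
  deltas:
    - {"tx":-4,"ty":3,"tz":0,"wx":0,"wy":0,"wz":0,"hand":0.6}
    - {"tx":-3,"ty":2,"tz":0,"wx":0,"wy":0,"wz":0,"hand":0.6}
    - {"tx":0,"ty":0,"tz":0,"wx":0,"wy":0,"wz":0,"hand":0.6}
    - {"tx":0,"ty":0,"tz":0,"wx":0,"wy":0,"wz":0,"hand":0.6}

```text
t: 39.4
ee_pos: [0.5022, 0.1155, 0.2284]
tool_rot: [-0.093, 0.996, 0.002, -0.003]
ft_force: [0.5, -0.0, 0.2]
grip_width: 0.799
```

```bash
python3 - <<'E'
from h import *
for k in('die_square','die_round','die_small'):H[k]=.022
H['graver_long']=H['graver_short']=.016
look(['die_round','big_dish','die_square','square_tray','die_small','small_dish','graver_long','graver_short','graver_tray'],zmin=.02,f='w10')
p,_=vision.get_image('top');measure('top',['loupe'])
cv2.imwrite('pics/t10.png',cv2.resize(p[140:310,130:490],None,fx=2.2,fy=2.2,interpolation=cv2.INTER_CUBIC)[:,:,::-1])
E
```

```text
39.4 [0.5022 0.1155 0.2284] [-0.093  0.996  0.002 -0.003] 0.799 jaw 100.7
die_round conf0.49 px [273. 192.] n 157 mean [ 0.6379 -0.0086] rect c [637.9  -9. ] s [ 7.8 34.4] a64.4 z [0.0092 0.0214 0.0228]
die_round conf0.41 px [165. 484.] n 1136 mean [0.4606 0.2803] rect c [467.  294.2] s [89.7 27.8] a58.7 z [0.0161 0.0235 0.0298]
   place die_round 0.50 [0.6554 0.0049]
big_dish conf0.68 px [260. 191.] n 975 mean [ 0.6329 -0.0142] rect c [634.6 -15.5] s [30.  78.2] a53.1 z [0.0021 0.0045 0.0084]
die_square conf0.74 px [261.  90.] n 2042 mean [ 0.6457 -0.125 ] rect c [ 645.8 -124.9] s [51.2 56.5] a11.3 z [0.0087 0.0213 0.0226]
square_tray conf0.66 px [241. 102.] n 2473 mean [ 0.6408 -0.1244] rect c [ 647.7 -128.5] s [79.3 82.8] a10.5 z [0.0016 0.0047 0.0085]
die_small conf0.65 px [288. 346.] n 574 mean [0.6231 0.1686] rect c [623.6 168.8] s [36.  27.7] a12.4 z [0.0091 0.0215 0.023 ]
   place die_small 0.74 [0.6283 0.1683]
small_dish conf0.66 px [276. 342.] n 1429 mean [0.6222 0.1671] rect c [624.7 168.5] s [62.  61.2] a10.6 z [0.003  0.0047 0.0087]
   place small_dish 0.56 [0.6255 0.167
[... 1197 characters left out ...]
 56.18320083618164)
 top die_small [626.4729  170.07474] ((627.3550415039062, 169.87820434570312), 14.79970932006836) ((627.2169799804688, 170.23797607421875), (28.589441299438477, 27.393970489501953), 29.73444175720215)
 circ small_dish ((625.2017211914062, 168.84593200683594), 32.67747497558594)
 circ graver_long ((426.2161865234375, 359.0228271484375), 66.66780090332031)
 circ graver_short ((470.2747802734375, 295.799072265625), 46.322837829589844)
 circ graver_tray ((455.9520263671875, 333.67327880859375), 109.70886993408203)
loupe conf0.73 px [205. 416.] n 149 mean [ 0.5612 -0.2389] rect c [ 560.7 -239.4] s [32.2 32.7] a61.7 z [0.0266 0.0311 0.0347]
   place loupe 0.47 [ 0.5624 -0.234 ]
```

View pics/w10.png

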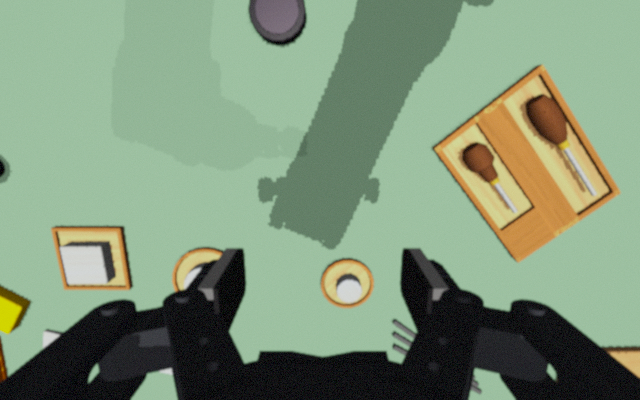

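The image shows both gravers, the square die and the small die in place, but a finger hides the big dish at (205, 270). I'll step aside to check the round die.

>>> apply_moves:
  deltas:
    - {"tx":-2,"ty":-5,"tz":1,"wx":0,"wy":0,"wz":0,"hand":0.6}
    - {"tx":-2,"ty":-5,"tz":1,"wx":0,"wy":0,"wz":0,"hand":0.6}
    - {"tx":0,"ty":0,"tz":0,"wx":0,"wy":0,"wz":0,"hand":0.6}
    - {"tx":0,"ty":0,"tz":0,"wx":0,"wy":0,"wz":0,"hand":0.6}

```text
t: 41.05
ee_pos: [0.4615, 0.0166, 0.2477]
tool_rot: [-0.094, 0.996, 0.003, -0.004]
ft_force: [-0.3, 0.3, -0.9]
grip_width: 0.803
```

```bash
python3 - <<'E'
from h import *
H['die_round']=.022
look(['die_round','big_dish'],zmin=.02)
E
```

```text
41.05 [0.4615 0.0166 0.2477] [-0.094  0.996  0.003 -0.004] 0.803 jaw 100.7
die_round conf0.57 px [318. 285.] n 1218 mean [0.6468 0.0057] rect c [647.3   5.6] s [55.4 46.2] a9.9 z [0.0097 0.0216 0.023 ]
   place die_round 0.61 [0.6571 0.0043]
big_dish conf0.83 px [295. 283.] n 1784 mean [0.6472 0.0034] rect c [651.9   4.6] s [81.8 85.9] a85.0 z [0.0029 0.0046 0.0084]
   place big_dish 0.82 [0.6502 0.0076]
 top die_round [651.1698      5.6607714] ((652.1087646484375, 6.255600929260254), 24.169612884521484) ((651.6514282226562, 6.285341262817383), (46.88460159301758, 45.7462158203125), 30.418485641479492)
 circ big_dish ((651.7731323242188, 3.6237757205963135), 43.379119873046875)
```

The round die is within about 3 mm of the dish centre, with its top at 22 mm, so it is flat on the floor. Handing in.

```bash
python3 -c "from station import manip;print(manip.close_job())"
```

```text
the job is handed in; nothing more can be done
None
```

All five pieces are in their places, and I handed the job in at about 41 s of the 109 s allowed. No verdict was reported.

These are my last camera checks:

| Piece | Distance from target | Lying flat |
|---|---|---|
| Long graver | within about 4 mm of its lane middle (about 1.5 mm just after placing) | yes, top about 29 mm above the bench |
| Short graver | within about 3 mm of its lane middle | yes, top about 30 mm |
| Square die | within about 3 mm of the tray middle | yes, top about 22 mm |
| Big round die | within about 3 mm of the dish middle | yes, top about 22 mm |
| Small round die | within about 3 mm of the dish middle | yes, top about 22 mm |

- **Loupe:** it still measures at (0.561, -0.239), the same as at the start.
- **Gripper:** it was open, clear and about 0.25 m up at hand-in.
- **Mended:** the first grip on the long graver closed about 12 mm too high, because the last descent rows fell short. I reopened, lowered and gripped again. For later placings I stopped above the target and corrected the height before releasing.
- **Disagreements:** the networks' single-point estimates differed from my fitted outlines by up to about 20 mm. The worst was the small die in the top view. I went by the outlines and depth. Some low-confidence detections were plainly wrong objects, and I ignored them.

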